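# Set the till screen and key-lock its stand

## Robot

A 6-joint arm with a two-finger parallel gripper is mounted at the origin on the work surface. World frame = base frame: x ahead of the robot, y to its left, z up, the work surface at z = 0. Lengths are in m, angles in rad, forces in N, time in s.
With the tool pointing down it reaches from about 0.375 to 0.925 m from the base axis. Payload 5.7 kg.
Tool frame: the origin (TCP) lies at the very end of the fingers, on their centre line; the grasp point (between the pads) lies 19 mm behind it (env.tcp_to_grasp is the distance from the TCP to the grasp point, in m); z points along the fingers, y is the line along which they close (so a half turn about z gives the same grasp; the last joint's range is limited). The gripper opens to 85 mm and grips with 20 to 120 N. Pads are 22 mm wide; open, the fingers measure 114 mm over their backs; the gripper's body (76 mm by 85 mm) begins 54 mm behind the grasp point. The pads swing forward as they close: fully open they stand 13 mm farther back than shut.
Start: joints at [1.155, 0.359, 1.51, -0, 1.272, -0.115], TCP at [0.178, 0.573, 0.231] pointing down, gripper open.
Joint ranges: [-2.97, 2.97], [-1.01, 2.36], [0.21, 2.38], [-0.96, 4.11], [0.2, 2.71], [-2.98, 2.98]. Speed limits (rad/s): [2.39, 2.39, 3.14, 3.14, 3.14, 3.14].

## Interface

Orientations are given as a 3x3 rotation matrix whose columns are the frame's x, y, z axes.
In Python, from station import env gives the robot as it stands.
- The arm moves only by the tool run_rows, called as name([rows], argument=value, ...), one row to a line, values as JSON. Schema: {"type":"object","properties":{"ticks":{"type":"array","items":{"type":"array","items":{"type":"number"},"minItems":7,"maxItems":7},"minItems":1,"maxItems":10},"grip_force":{"type":"number"},"only":{"type":"string"},"quiet":{"type":"boolean"},"lines":{"type":"string"}},"required":["ticks"],"additionalProperties":false}. ticks is a list of rows, 1 to 10 of them, each of 7 numbers: a rotation vector rx, ry, rz in a scale on which 1.0 is 4 rad, then dx, dy, dz in shares of the most that a row can go, 1 being 50 mm, then the finger opening in m; each row shifts and turns the commanded pose from where the row before left it, along the tool's axes as they then stand; what a row does not reach is not made up. A row lasts 1/10 s, in which the tool goes at most 0.05 m and 0.15 rad, less where a joint would pass 70% of its speed; a pose out of reach is approached as far as the arm can. The fingers move at their own pace and stop on an object; grip_force is the grip in N (left out, the last holds). Time passes only in rows, so rows that do not move let the fingers close. The tool returns the time, the measured TCP pose, the force, the opening and the grip force at its end. only (a regular expression) keeps the lines of the reply that match it, lines (a string "A,B") keeps lines A to B, and quiet returns only ok. No shift or turn number may pass 1 either way. Input that does not fit is refused with a message, and nothing moves.
- env.get_obs(): the state, without advancing time (a new reading comes with each control period).
- env.read_camera(name): name is "scene" or "top" or "wrist"; returns the picture (420x560x3 uint8, red, green, blue); there is no depth.
- env.camera_params(name): a dict with "vertical_fov" (degrees; the focal length in pixels is half the picture's height over the tangent of half this angle, whatever the lens; pixels are square), "cx", "cy" (the principal point, pixels), "R" (3x3) and "t" (3): a world point X has camera coordinates R X + t. Camera axes: x right, y down, z forward; pixel columns grow to the right and rows downward; lengths in m; the calibration is good to about 2 mm. A picture is of the moment at which its call begins: read the wrist's pose just before it. camera_params takes no time and is no camera call; for the wrist camera it gives the pose at the moment of the call.
- env.hand_in(): hands the job in; it is judged then, once.
The state is a dict: "clock": time; "joint_pos": joint angles; "qvel": joint speeds; "joint_torque": joint torques, N m; "tcp_pos": TCP position; "ee_rot": TCP orientation; "contact_force": force on the tool from outside, world axes, zero at the start; "wrist_torque": the same for the moment, N m; "finger_gap": finger opening in m; "gripper_force": force on a finger pad.
Only numpy, scipy, OpenCV 4.12 (cv2) and the standard library are available. Lean on these libraries where they do the work, as an engineer would, in place of code of your own. Each camera call takes 0.05 s, during which the arm holds its last target. There are 200 camera calls.

## Task

Turn the till's screen so that it sits square to its foot and lean it back to 25 degrees from upright. Then take the key with the rectangular head, push it fully home into the lock on the stand's foot, working it past the sticky pins, turn it a quarter turn clockwise to its stop, and finish while still gripping it and holding it turned (the lock springs back if let go). Keep the screen's setting and leave the other key and the wares standing around as they are.

Things in the scene. Friction and masses are not known exactly. Their poses are not given: they have to be found in the camera images.
- stand: Fixed white foot plate of the till stand, 220 (x) x 320 (y) x 12 mm. Origin: centre of its underside; its own -x edge is the front, z up. The swivel axis is vertical through (10, 70) mm in this frame; the tilt axis crosses it 165 mm above the table. The lock is a dark steel boss 52 mm across, its top 52 mm above the table, centred at (-50, -120) mm.
- swivel (a joint): Swivel of the screen about the vertical axis, rad; 0 = screen square to the foot, facing the foot's own -x; positive is counter-clockwise from above. Stays where it is left (0.15 N m friction). Starts between -0.8 and -0.35.
- screen (a joint): Lean of the screen about the horizontal tilt axis (y of the swivelled head), rad; 0 = upright, positive leans its top back, away from the side it faces; wanted 0.436 (25 degrees). Stays where left (0.3 N m friction). Starts at 0.02 to 0.2; range -0.1 to 1.0.
- screen_top (a point): Middle of the screen's top edge. White flat panel 200 wide, 140 tall, 12 mm thick. At joints 0 this point is 20 mm in front of (-x) the swivel axis, 70 mm above the tilt axis, 235 mm high. Axes: x out of the back, y along the edge, z up in the panel's plane. The edge can be pinched front to back from above; the bracket behind stays 45 mm below it.
- lock_mouth (a point): Centre of the keyhole on top of the lock, 52 mm above the table (axes as the foot). Keyway straight down: a slot 16 x 7 mm in the brass plug, 36 mm deep, its long side along the foot's x while the plug is unturned. Two sprung, sticky pins stand into it 9 to 27 mm down; pushing past them takes 5 to 15 N, less while rocking the key.
- plug (a joint): Turn of the lock plug, rad, clockwise from above positive: 0 at rest, stop at 1.5. A spring (0.03 to 0.11 N m) turns it back when let go. The key has up to 0.15 rad of play in the slot, so turn the hand about 1.65.
- key: The right key, standing blade down in the key rest: black rectangular head 32 (x) x 10 (y, thick) x 28 mm tall above a flat steel blade 14 (x) x 5 (y) x 32 mm long, its last 7 mm stepped narrower. 40 g. Origin: centre of the shoulder under the head; z up. Same either way round. Grip the head across y from above. Home, the shoulder rests on the lock's mouth.
- round_key: The other key, to be left alone: black disc-shaped head 32 mm across and 10 mm thick, round 10 mm shank that does not fit the lock. Origin at its shoulder.
- rest: Fixed pale wooden key rest, 150 (x) x 60 (y) x 45 mm; origin: centre of its underside. Two slots in its top at x = -35 and +35 mm hold the keys, widths along x, either one in either slot.
- mug: White ceramic mug, 80 mm across, 92 mm tall; a ware to be left alone. Origin: centre of its underside.
- pink_mug: Pink ceramic mug, 80 mm across, 90 mm tall; a ware to be left alone. Origin: centre of its underside.
- gift_box: Small red gift box, 58 x 48 x 40 mm; a ware to be left alone. Origin: centre of its underside.
- figurine: Off-white angel figurine, 60 mm across, 137 mm tall; a ware to be left alone. Origin: centre of its underside.
- dome: Red domed paperweight, 68 mm across, 34 mm tall; a ware to be left alone. Origin: centre of its underside.
- jar: Small jar with a brass lid, 56 mm across, 85 mm tall; a ware to be left alone. Origin: centre of its underside.

How it is judged:
By the outcome, as a careful person would: the job done as asked, in the order asked, and still so for the second after the job is handed in, while the arm keeps its last pose, push and grip.
It also fails if it takes over 54 s, if anything falls off the work surface, if the arm or the gripper's body presses on something with over 40 N, if the wrist force passes 120 N, or if a joint passes its speed limit or range.

## Working session

There is one attempt and no reset: what is moved stays moved. The work goes in short steps, Python scripts to look and compute and a tool call to move; the robot and the scene stay as the last step left them, time stands still between calls to the robot, and variables do not carry over. Pictures are saved under pics/ and viewed, at most 10 in all, crops included, and the job is handed in when it is done.

```bash
ls; mkdir -p pics; python3 - <<'E'
from station import env
import cv2,numpy as np
for n in("scene","top"):
    im=env.read_camera(n); cv2.imwrite(f"pics/{n}0.png",im[:,:,::-1]); 
    p=env.camera_params(n); print(n,p)
o=env.get_obs();print(o['clock'],o['tcp_pos'],o['ee_rot'],o['finger_gap'])
E
```

```text
pics
station.py
scene {'vertical_fov': 54.964807830563046, 'cx': 280.00628816457555, 'cy': 213.55481325797285, 'R': array([[ 0.82437516,  0.56604064, -0.00189659],
       [ 0.33105272, -0.48485382, -0.80951891],
       [-0.45914017,  0.66671941, -0.58709074]]), 't': array([-0.46087147, -0.02435476,  1.37658996])}
top {'vertical_fov': 51.45697065849835, 'cx': 277.1654874238959, 'cy': 207.4066811118636, 'R': array([[ 0.01849139, -0.99967628,  0.01747575],
       [-0.99407264, -0.020255  , -0.10681443],
       [ 0.10713383, -0.01539702, -0.99412538]]), 't': array([0.04184756, 0.53536746, 1.32649108])}
0.1 [0.1775294  0.57249704 0.23052366] [[-9.55096418e-01  2.96294382e-01 -6.87100558e-04]
 [ 2.96295113e-01  9.55095181e-01 -1.54950128e-03]
 [ 1.97137907e-04 -1.68350766e-03 -9.99998563e-01]] 0.08493687726611494
```

View pics/scene0.png

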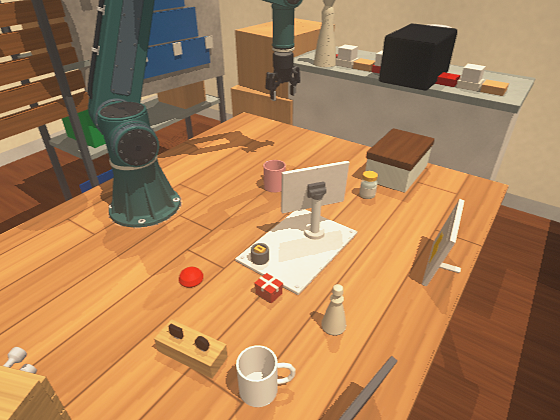

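View pics/top0.png

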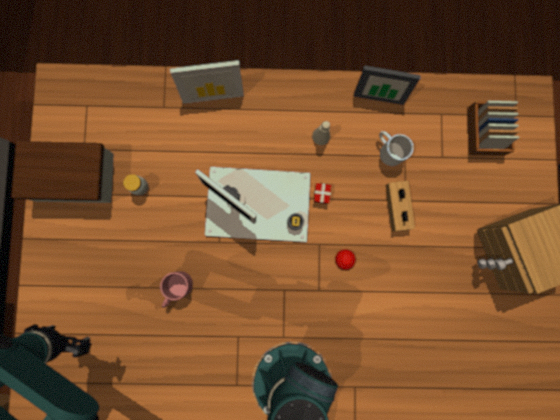

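The scene view shows the stand at about (300,245), the lock at (260,253) and the rest at (190,345). In the top view the stand is at (258,205), the lock at (296,221), the rest at (400,206) and the screen edge runs from (197,173) to (255,220). Next I'll enlarge crops.

```bash
python3 - <<'E'
import cv2,numpy as np
a=cv2.imread("pics/top0.png");s=cv2.imread("pics/scene0.png")
A=cv2.resize(a[155:250,190:320],None,fx=6,fy=6,interpolation=cv2.INTER_CUBIC)
cv2.imwrite("pics/c1.png",A)
B=cv2.resize(a[170:240,375:425],None,fx=8,fy=8,interpolation=cv2.INTER_CUBIC)
C=cv2.resize(s[310:380,150:232],None,fx=5,fy=5,interpolation=cv2.INTER_CUBIC)
D=np.zeros((560,400+410,3),np.uint8);D[:560,:400]=B;D[:350,400:810]=C
cv2.imwrite("pics/c2.png",D[:,:800])
E
```

```text
(no output)
```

View pics/c1.png

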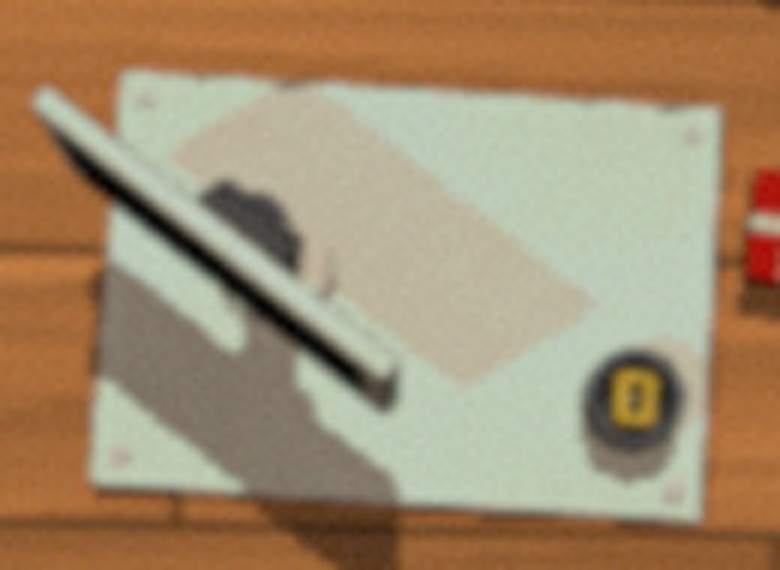

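View pics/c2.png

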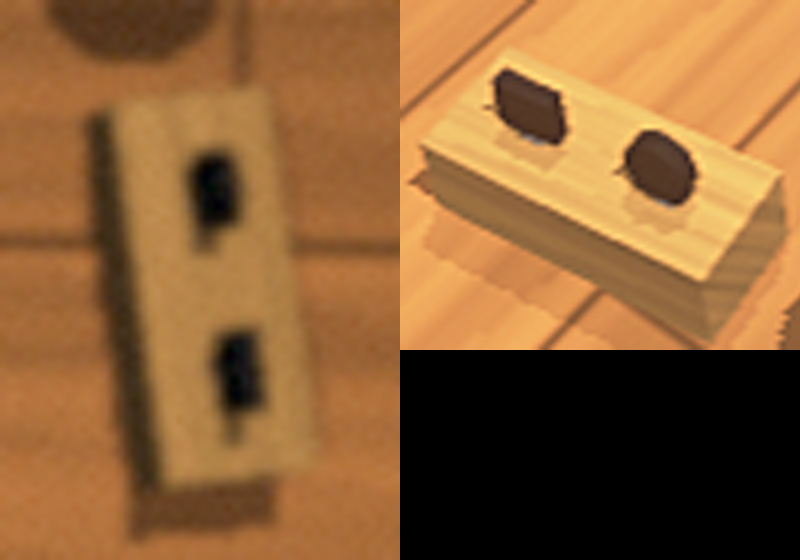

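The crops show the foot corners (122,72), (722,104), (698,522) and (92,487) and the keyhole at about (635,398). The screen's top edge runs from (38,95) to (392,372). The rectangular key is the one nearer the robot, which is the lower one in the top view.

```bash
cat > h.py <<'E'
import numpy as np,cv2
from station import env
def ray(n,u,v,z,p=None):
    p=p or env.camera_params(n); f=210/np.tan(np.radians(p['vertical_fov']/2))
    d=p['R'].T@np.array([(u-p['cx'])/f,(v-p['cy'])/f,1]); c=-p['R'].T@p['t']
    return c+d*(z-c[2])/d[2]
def proj(n,X,p=None):
    p=p or env.camera_params(n); f=210/np.tan(np.radians(p['vertical_fov']/2))
    q=p['R']@np.asarray(X)+p['t']; return np.array([p['cx']+f*q[0]/q[2],p['cy']+f*q[1]/q[2]])
def rz(a): c,s=np.cos(a),np.sin(a); return np.array([[c,-s,0],[s,c,0],[0,0,1]])
E
python3 - <<'E'
from h import *
np.set_printoptions(precision=4,suppress=True)
c=lambda x,y,k,ox,oy:(ox+(x+.5)/k-.5,oy+(y+.5)/k-.5)
P=[ray('top',*c(x,y,6,190,155),.012) for x,y in((122,72),(722,104),(698,522),(92,487))]
P=np.array(P);ctr=P.mean(0);print("foot",ctr,[np.linalg.norm(P[i]-P[(i+1)%4]) for i in range(4)])
yd=(P[0]-P[1])+(P[3]-P[2]);yaw=np.arctan2(-yd[0],yd[1])
xd=(P[0]-P[3])+(P[1]-P[2]);yaw2=np.arctan2(xd[1],xd[0]);print("yaw",yaw,yaw2)
R=rz(yaw)
print("lock pred",ctr+R@[-.05,-.12,.04]," meas",ray('top',*c(635,398,6,190,155),.052))
ax=ctr+R@[.01,.07,.153];print("axis",ax)
E1=ray('top',*c(42,98,6,190,155),.235);E2=ray('top',*c(388,368,6,190,155),.235)
print("screen",E1,E2,np.linalg.norm(E1-E2)); d=E1-E2; sw=np.arctan2(-d[0],d[1])-yaw
print("swivel",sw,"off in head",rz(yaw+sw).T@((E1+E2)/2-ax))
Q=np.array([ray('top',*c(x,y,8,375,170),.045) for x,y in((112,105),(270,88),(322,462),(165,488))])
print("rest",Q.mean(0),[np.linalg.norm(Q[i]-Q[(i+1)%4]) for i in range(4)])
xd=(Q[0]-Q[3])+(Q[1]-Q[2]);ry=np.arctan2(xd[1],xd[0]);print("ryaw",ry)
for s in(-.035,.035):
    X=Q.mean(0)+rz(ry)@[s,0,0];print(X,[ (np.array(proj('top',X+[0,0,h]))-[375,170])*8 for h in(0,.028)])
E
```

```text
foot [0.5468 0.1133 0.012 ] [np.float64(0.31771848488011484), np.float64(0.22131628056229347), np.float64(0.31547137184820945), np.float64(0.2193079870633458)]
yaw -0.035328505578188875 -0.04106286611534097
lock pred [ 0.4926 -0.0049  0.052 ]  meas [ 0.4916 -0.0038  0.052 ]
axis [0.5593 0.1829 0.165 ]
screen [0.605  0.2705 0.235 ] [0.4885 0.1152 0.235 ] 0.19417447288066586
swivel -0.6078754401574921 off in head [-0.016   0.0004  0.07  ]
rest [ 0.5475 -0.3319  0.045 ] [np.float64(0.06221990352717252), np.float64(0.14618334310169517), np.float64(0.06170246571285426), np.float64(0.14945062229975947)]
ryaw 0.12599269385264325
[ 0.5128 -0.3363  0.045 ] [array([226.1238, 371.0183]), array([248.7917, 364.6034])]
[ 0.5822 -0.3275  0.045 ] [array([201.258 , 191.7827]), array([223.2767, 181.6275])]
```

Units first: shifts go in shares of 50 mm and turns go in shares of 4 rad. So -0.02 m is -0.4, 0.147 rad / 4 = 0.0368.

```bash
cat >> h.py <<'E'
from scipy.spatial.transform import Rotation as Ro
np.set_printoptions(precision=4,suppress=True)
YAW=-.038; C=np.array([.5465,.1137,0]); AX=C+rz(YAW)@[.01,.07,.165]
def panel(sw,lean):
    R=rz(YAW+sw)@Ro.from_rotvec([0,lean,0]).as_matrix()
    return AX+R@[-.02,0,.07],R
def tool_at_panel(sw,lean,above):
    p,R=panel(sw,lean); z=-R[:,2];y=R[:,0];x=np.cross(y,z)
    return p+R[:,2]*above,np.column_stack([x,y,z])
def delta(p,R,p0=None,R0=None):
    if p0 is None:
        o=env.get_obs();p0,R0=o['tcp_pos'],o['ee_rot']
    rv=Ro.from_matrix(R0.T@R).as_rotvec()
    print("rot",rv,"| trans before-rot axes",R0.T@(p-p0),"after-rot axes",R.T@(p-p0))
E
python3 - <<'E'
from h import *
p,R=tool_at_panel(-.608,.06,.05);print(p,R)
delta(p,R)
E
```

```text
[0.549 0.191 0.286] [[ 0.602   0.7971 -0.0479]
 [ 0.7985 -0.6009  0.0361]
 [ 0.     -0.06   -0.9982]]
rot [0.0391 0.059  1.9153] | trans before-rot axes [-0.4678 -0.2544 -0.0551] after-rot axes [-0.0811  0.522  -0.0869]
```

run_rows([
  [0,0,0.0368,0,0,-0.4,0.085],
  [0,0,0.0368,0,0,-0.4,0.085],
  [0,0,0.0368,0,0,-0.4,0.085],
  [0,0,0.0368,0,0,-0.4,0.085],
  [0,0,0.0368,0,0,-0.4,0.085],
  [0,0,0.0368,0,0,0,0.085],
  [0,0,0.0368,0,0,0,0.085],
  [0,0,0.0368,0,0,0,0.085],
  [0,0,0.0368,0,0,0,0.085],
  [0,0,0.0368,0,0,0,0.085],
], grip_force=40)

```text
clock: 1.1
tcp_pos: [0.1776, 0.5727, 0.3307]
ee_rot: [[0.205, 0.979, -0.001], [0.979, -0.205, -0.001], [-0.001, -0.0, -1.0]]
contact_force: [-0.1, -0.9, 0.1]
finger_gap: 0.0848
gripper_force: 0.0
```

Converted, 0.043 m is 0.86, 0.026 m is 0.52, 0.149 rad / 4 = 0.0373.

run_rows([
  [0,0,0.037,0,0,0,0.085],
  [0,0,0.037,0,0,0,0.085],
  [0,0,0.0373,0,0,0,0.085],
  [0,0,0,-0.08,0.52,0,0.085],
  [0,0,0,-0.14,0.86,0,0.085],
  [0,0,0,-0.14,0.86,0,0.085],
  [0,0,0,-0.14,0.86,0,0.085],
  [0,0,0,-0.14,0.86,0,0.085],
  [0,0,0,-0.14,0.86,0,0.085],
  [0,0,0,-0.14,0.86,0,0.085],
])

```text
clock: 2.1
tcp_pos: [0.3777, 0.364, 0.331]
ee_rot: [[0.601, 0.799, -0.001], [0.799, -0.601, -0.0], [-0.001, -0.0, -1.0]]
contact_force: [1.4, 0.8, -0.1]
finger_gap: 0.0849
gripper_force: 0.0
```

run_rows([
  [0,0,0,-0.14,0.86,0,0.085],
  [0,0,0,-0.14,0.86,0,0.085],
  [0,0,0,-0.14,0.86,0,0.085],
  [0,0,0,-0.14,0.86,0,0.085],
  [0,0,0,-0.08,0.52,0,0.085],
  [0,0,0,0,0,0,0.085],
])

```text
clock: 2.7
tcp_pos: [0.5183, 0.2182, 0.3306]
ee_rot: [[0.604, 0.797, 0.0], [0.797, -0.604, -0.001], [-0.001, 0.001, -1.0]]
contact_force: [-0.5, 0.6, 0.7]
finger_gap: 0.0851
gripper_force: 0.0
```

```bash
python3 - <<'E'
from h import *
p,R=tool_at_panel(-.608,.06,.05)
delta(p,R)
im=env.read_camera("wrist"); pp=env.camera_params("wrist")
cv2.imwrite("pics/w1.png",im[:,:,::-1])
P,Rp=panel(-.608,.06)
for q in([0,.1,0],[0,-.1,0],[-.006,0,0],[.006,0,0]): print(proj("wrist",P+Rp@q,pp))
E
```

```text
rot [ 0.0609  0.001  -0.003 ] | trans before-rot axes [-0.0031  0.0409  0.0447] after-rot axes [-0.0033  0.0435  0.0421]
[339.0095  67.5994]
[326.3808 331.1304]
[323.7844 215.3924]
[340.0643 215.0477]
```

View pics/w1.png

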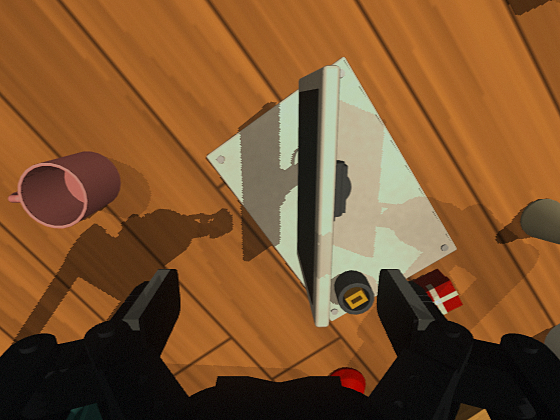

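The wrist view shows the screen's top edge from (331,67) to (322,326), the foot corners at (344,57), (207,157) and (456,247), and the keyhole at (356,298). I'll refine the foot pose from these.

```bash
python3 - <<'E'
from h import *
from scipy.optimize import least_squares
pp=env.camera_params("wrist")
F=[([.11,.16,.012],(344,57)),([-.11,.16,.012],(207,157)),([.11,-.16,.012],(456,247)),([-.05,-.12,.052],(356,298))]
c=lambda x,y:(190+(x+.5)/6-.5,155+(y+.5)/6-.5)
T=[([.11,.16,.012],c(122,72)),([.11,-.16,.012],c(722,104)),([-.11,-.16,.012],c(698,522)),([-.11,.16,.012],c(92,487)),([-.05,-.12,.052],c(635,398))]
tp=env.camera_params('top')
def res(v,mode=2):
    r=[]; R=rz(v[2])
    if mode!=1: r+=[ (proj('wrist',R@np.array(q)+[v[0],v[1],0],pp)-u) for q,u in F]
    if mode!=0: r+=[2*(proj('top',R@np.array(q)+[v[0],v[1],0],tp)-u) for q,u in T]
    return np.concatenate(r)
for m in(0,1,2):
    s=least_squares(res,[.5465,.1137,-.038],args=(m,));print(m,s.x,res(s.x,m).reshape(-1,2).round(1).tolist())
    v=s.x;ax=rz(v[2])@[.01,.07,.165]+[v[0],v[1],0]
    def rs(w):
        R=rz(v[2]+w[0])@Ro.from_rotvec([0,w[1],0]).as_matrix();r=[]
        for y,u,t in((.1,(331,67),(42,98)),(-.1,(322,326),(388,368))):
            X=ax+R@[-.02,y,.07]
            if m!=1:r.append(proj('wrist',X,pp)-u)
            if m!=0:r.append(2*(proj('top',X,tp)-c(*t)))
        return np.concatenate(r)
    s=least_squares(rs,[-.6,.06]);print("  sw,lean",s.x,s.fun.round(1))
    print("  mouth",rz(v[2])@[-.05,-.12,.052]+[v[0],v[1],0])
E
```

```text
0 [ 0.5443  0.118  -0.0379] [[-0.3, -2.1], [-2.5, -0.4], [2.4, 2.4], [0.6, 1.6]]
  sw,lean [-0.5998  0.0567] [-0.3 -2.7 -0.1  3.1]
  mouth [ 0.4898 -0.      0.052 ]
1 [ 0.5467  0.1135 -0.038 ] [[-1.0, -0.5], [0.3, 0.8], [1.5, 0.0], [-1.4, -0.0], [0.5, -0.3]]
  sw,lean [-0.6058  0.0562] [-1.7 -1.4  1.8  1.5]
  mouth [ 0.4922 -0.0045  0.052 ]
2 [ 0.5454  0.1157 -0.0365] [[1.3, -1.1], [-0.8, 0.7], [3.9, 2.9], [2.3, 2.3], [-2.6, 0.4], [-1.2, 1.4], [0.2, 0.7], [-2.7, 0.9], [-0.9, 0.3]]
  sw,lean [-0.602   0.0409] [ 1.3 -0.7 -4.1  0.7  1.   4.1 -0.1  2.9]
  mouth [ 0.4911 -0.0024  0.052 ]
```

```bash
sed -i 's/^YAW=.*/YAW=-.037; C=np.array([.5454,.1157,0]); AX=C+rz(YAW)@[.01,.07,.165]/' h.py; python3 - <<'E'
from h import *
for a in (.05,-.027):
    p,R=tool_at_panel(-.602,.055,a); delta(p,R)
E
```

```text
rot [ 0.0543  0.0008 -0.009 ] | trans before-rot axes [-0.0026  0.0403  0.0447] after-rot axes [-0.003   0.0426  0.0424]
rot [ 0.0543  0.0008 -0.009 ] | trans before-rot axes [-0.0025  0.0361  0.1216] after-rot axes [-0.003   0.0426  0.1194]
```

Converted, 0.0325 m is 0.65, 0.03 m is 0.6, 0.054 rad / 4 = 0.0135.

run_rows([
  [0.0135,0.0003,-0.0023,-0.06,0.2,0,0.085],
  [0,0,0,0,0.65,0.2,0.085],
  [0,0,0,0,0,0.6,0.085],
  [0,0,0,0,0,0.6,0.085],
  [0,0,0,0,0,0.6,0.085],
  [0,0,0,0,0,0.38,0.085],
  [0,0,0,0,0,0,0.085],
])

```text
clock: 3.45
tcp_pos: [0.5398, 0.1978, 0.2077]
ee_rot: [[0.593, 0.804, -0.05], [0.805, -0.592, 0.032], [-0.004, -0.059, -0.998]]
contact_force: [-0.9, 0.2, 0.5]
finger_gap: 0.0853
gripper_force: 0.0
```

```bash
python3 - <<'E'
from h import *
p,R=tool_at_panel(-.602,.055,-.027); delta(p,R)
E
```

```text
rot [-0.004  0.004  0.004] | trans before-rot axes [ 0.0008  0.0044 -0.0016] after-rot axes [ 0.0008  0.0044 -0.0016]
```

Converted, 0.0045 m is 0.09, 0.001 m is 0.02.

run_rows([
  [0,0,0,0.02,0.09,0,0.05],
  [0,0,0,0,0,0,0.025],
  [0,0,0,0,0,0,0.008],
  [0,0,0,0,0,0,0.006],
  [0,0,0,0,0,0,0.006],
  [0,0,0,0,0,0,0.006],
], grip_force=40)

```text
clock: 4.05
tcp_pos: [0.5461, 0.1966, 0.2113]
ee_rot: [[0.594, 0.803, -0.045], [0.804, -0.593, 0.036], [0.002, -0.057, -0.998]]
contact_force: [-5.0, 2.7, 6.4]
finger_gap: 0.0114
gripper_force: 42.5
```

```bash
python3 - <<'E'
from h import *
p,R=tool_at_panel(-.602,.055,-.027); delta(p,R); print(env.get_obs()['wrist_torque'])
E
```

```text
rot [-0.0023 -0.0017  0.0026] | trans before-rot axes [-0.002  -0.0012  0.0023] after-rot axes [-0.002  -0.0012  0.0023]
[ 0.7955  1.0916 -0.1465]
```

```bash
cat >> h.py <<'E'
def arc(axis,center,ang,n):
    o=env.get_obs();p,R=o['tcp_pos'],o['ee_rot'];d=Ro.from_rotvec(np.array(axis)*ang/n).as_matrix()
    print("row x%d"%n,R.T@np.array(axis)*ang/n,R.T@((d-np.eye(3))@(p-center)))
E
python3 - <<'E'
from h import *
arc([0,0,1],AX,.6,8)
E
```

```text
row x8 [ 0.0001 -0.0043 -0.0749] [-0.0012 -0.0001  0.    ]
```

Converted, -0.0012 m is -0.024, -0.0001 m is -0.002, -0.0749 rad / 4 = -0.0187.

run_rows([
  [0,-0.0011,-0.0187,-0.024,-0.002,0,0.006],
  [0,-0.0011,-0.0187,-0.024,-0.002,0,0.006],
  [0,-0.0011,-0.0187,-0.024,-0.002,0,0.006],
  [0,-0.0011,-0.0187,-0.024,-0.002,0,0.006],
  [0,-0.0011,-0.0187,-0.024,-0.002,0,0.006],
  [0,-0.0011,-0.0187,-0.024,-0.002,0,0.006],
  [0,-0.0011,-0.0187,-0.024,-0.002,0,0.006],
  [0,-0.0011,-0.0187,-0.024,-0.002,0,0.006],
  [0,0,0,0,0,0,0.006],
  [0,0,0,0,0,0,0.006],
])

```text
clock: 5.05
tcp_pos: [0.542, 0.1876, 0.2113]
ee_rot: [[0.036, 0.998, -0.056], [0.999, -0.036, 0.002], [0.0, -0.056, -0.998]]
contact_force: [-3.9, 1.9, 5.2]
finger_gap: 0.0111
gripper_force: 42.3
```

```bash
python3 - <<'E'
from h import *
o=env.get_obs();print(o['wrist_torque'],o['tcp_pos'])
p,R=tool_at_panel(0,.055,-.024); delta(p,R)
y=rz(YAW)[:,1]
p,R=tool_at_panel(0,.436,-.024); delta(p,R)
arc(y,AX,.379,8)
E
```

```text
[0.4653 0.9933 0.112 ] [0.542  0.1876 0.2113]
rot [-0.001  -0.0004  0.0014] | trans before-rot axes [-0.0017 -0.0014 -0.0007] after-rot axes [-0.0017 -0.0014 -0.0007]
rot [ 0.38   -0.0001  0.0014] | trans before-rot axes [-0.0017  0.0171 -0.0049] after-rot axes [-0.0017  0.0141 -0.0109]
row x8 [0.0474 0.0001 0.    ] [-0.      0.0022 -0.0008]
```

Converted, 0.0022 m is 0.044, -0.0008 m is -0.016, 0.0475 rad / 4 = 0.0119.

run_rows([
  [0.0119,0,0,0,0.044,-0.016,0.006],
  [0.0119,0,0,0,0.044,-0.016,0.006],
  [0.0119,0,0,0,0.044,-0.016,0.006],
  [0.0119,0,0,0,0.044,-0.016,0.006],
  [0.0119,0,0,0,0.044,-0.016,0.006],
  [0.0119,0,0,0,0.044,-0.016,0.006],
  [0.0119,0,0,0,0.044,-0.016,0.006],
  [0.0119,0,0,0,0.044,-0.016,0.006],
  [0,0,0,0,0,0,0.006],
  [0,0,0,0,0,0,0.006],
])

```text
clock: 6.05
tcp_pos: [0.5601, 0.187, 0.2142]
ee_rot: [[0.035, 0.905, -0.424], [0.999, -0.032, 0.016], [0.001, -0.424, -0.905]]
contact_force: [-3.4, 2.3, 7.0]
finger_gap: 0.0113
gripper_force: 42.2
```

```bash
python3 - <<'E'
from h import *
o=env.get_obs();print(o['wrist_torque'])
p,R=tool_at_panel(0,.436,-.024); delta(p,R)
E
```

```text
[ 0.4545  1.2    -0.0644]
rot [-0.0023  0.0001  0.0017] | trans before-rot axes [-0.0018 -0.0012 -0.0006] after-rot axes [-0.0018 -0.0011 -0.0006]
```

Converted, -0.04 m is -0.8, -0.03 m is -0.6.

run_rows([
  [0,0,0,0,0,0,0.04],
  [0,0,0,0,0,0,0.05],
  [0,0,0,0,0,0,0.05],
  [0,0,0,0,0,-0.4,0.05],
  [0,0,0,0,0,-0.6,0.085],
  [0,0,0,0,0,-0.8,0.085],
  [0,0,0,0,0,-0.6,0.085],
  [0,0,0,0,0,0,0.085],
])

```text
clock: 6.85
tcp_pos: [0.6153, 0.1843, 0.3256]
ee_rot: [[0.036, 0.91, -0.412], [0.999, -0.033, 0.015], [0.0, -0.413, -0.911]]
contact_force: [0.6, -0.3, -0.2]
finger_gap: 0.085
gripper_force: 0.0
```

```bash
python3 - <<'E'
from h import *
im=env.read_camera("wrist"); pp=env.camera_params("wrist")
t=env.read_camera("top"); 
P,Rp=panel(0,.436)
print([proj("wrist",P+Rp@q,pp).round(1) for q in([0,.1,0],[0,-.1,0],[-.006,0,0],[.006,0,0])])
print([((proj("top",P+Rp@q)-[190,140]+.5)*5-.5).round(1) for q in([0,.1,0],[0,-.1,0])])
D=np.zeros((590,800,3),np.uint8);D[:420,:560]=im[:,:,::-1]*1
cv2.imwrite("pics/w2.png",im[:,:,::-1]);cv2.imwrite("pics/t2.png",cv2.resize(t[140:260,190:320,::-1],None,fx=5,fy=5,interpolation=cv2.INTER_CUBIC))
E
```

```text
[array([269.8,  63.4]), array([271.4, 325.9]), array([262.5, 210.3]), array([278.9, 210.3])]
[array([  4.9, 214.9]), array([383.9, 236.7])]
```

View pics/t2.png

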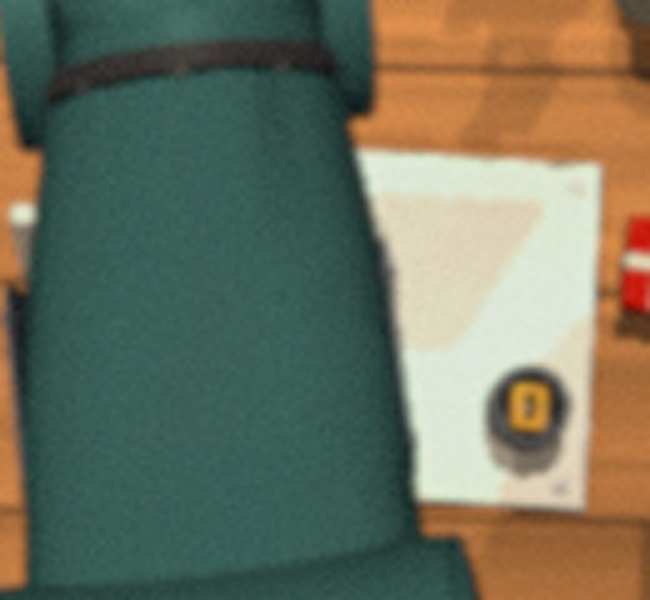

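View pics/w2.png

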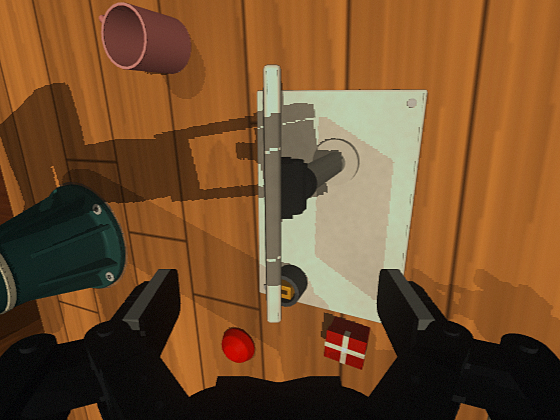

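The wrist view shows the screen's edge from (272,66) to (273,321), edge-on and parallel to the foot's edges, which matches the prediction of (270,63) to (271,326). The screen is set, so next is the key.

Converted, -0.141 rad / 4 = -0.0353.

run_rows([
  [-0.035,0,0,0,0,0,0.085],
  [-0.035,0,0,0,0,0,0.085],
  [-0.0353,0,0,0,0,0,0.085],
  [0,0,0,0,0,0,0.085],
])

```text
clock: 7.35
tcp_pos: [0.6061, 0.1845, 0.3205]
ee_rot: [[0.034, 0.999, -0.017], [0.999, -0.034, -0.001], [-0.002, -0.017, -1.0]]
contact_force: [-1.3, -0.7, 0.7]
finger_gap: 0.0851
gripper_force: 0.0
```

```bash
cat >> h.py <<'E'
KEY=np.array([.5128,-.3363,.045]);RY=.126
def down(yaw): # tool pointing down, tool y along world direction yaw+90deg
    y=rz(yaw)[:,1];z=np.array([0,0,-1.]);return np.column_stack([np.cross(y,z),y,z])
E
python3 - <<'E'
from h import *
delta(np.array([*KEY[:2],.24]),down(RY))
E
```

```text
rot [-0.014  -0.013  -1.7308] | trans before-rot axes [-0.5235 -0.0741  0.0827] after-rot axes [ 0.158  -0.5049  0.0805]
```

Converted, -0.048 m is -0.96, -0.03 m is -0.6, -0.017 rad / 4 = -0.0043.

run_rows([
  [-0.0043,0,0,-0.6,-0.1,0,0.085],
  [0,0,0,-0.96,-0.134,0,0.085],
  [0,0,0,-0.96,-0.134,0,0.085],
  [0,0,0,-0.96,-0.134,0,0.085],
  [0,0,0,-0.96,-0.134,0,0.085],
  [0,0,0,-0.96,-0.134,0,0.085],
  [0,0,0,-0.96,-0.134,0,0.085],
  [0,0,0,-0.96,-0.134,0,0.085],
  [0,0,0,-0.96,-0.134,0,0.085],
  [0,0,0,-0.96,-0.134,0,0.085],
])

```text
clock: 8.35
tcp_pos: [0.5299, -0.2772, 0.3211]
ee_rot: [[0.036, 0.999, 0.0], [0.999, -0.036, 0.002], [0.002, 0.0, -1.0]]
contact_force: [0.5, -0.3, -0.1]
finger_gap: 0.0852
gripper_force: 0.0
```

run_rows([
  [0,0,-0.036,-0.8,-0.12,0.2,0.085],
  [0,0,-0.036,-0.4,0,0.2,0.085],
  [0,0,-0.036,0,0,0.4,0.085],
  [0,0,-0.036,0,0,0.4,0.085],
  [0,0,-0.036,0,0,0.4,0.085],
  [0,0,-0.036,0,0,0,0.085],
  [0,0,-0.036,0,0,0,0.085],
  [0,0,-0.036,0,0,0,0.085],
  [0,0,-0.036,0,0,0,0.085],
  [0,0,-0.036,0,0,0,0.085],
])

```text
clock: 9.35
tcp_pos: [0.5254, -0.3351, 0.2407]
ee_rot: [[-0.987, 0.161, 0.0], [0.161, 0.987, 0.003], [0.0, 0.003, -1.0]]
contact_force: [0.3, 1.0, -0.4]
finger_gap: 0.0853
gripper_force: 0.0
```

run_rows([
  [0,0,-0.036,0,0,0,0.085],
  [0,0,-0.036,0,0,0,0.085],
  [0,0,0,0,0,0,0.085],
])

```text
clock: 9.65
tcp_pos: [0.5255, -0.3351, 0.2409]
ee_rot: [[-0.993, -0.122, 0.001], [-0.122, 0.993, 0.002], [-0.001, 0.002, -1.0]]
contact_force: [-0.2, -0.2, -0.5]
finger_gap: 0.0846
gripper_force: 0.0
```

```bash
python3 - <<'E'
from h import *
delta(np.array([*KEY[:2],.24]),down(RY))
im=env.read_camera("wrist");p=env.camera_params("wrist")
cv2.imwrite("pics/w3.png",im[:,:,::-1])
C0=C;R=rz(RY);rc=KEY+R@[.035,0,0]
print([proj("wrist",rc+R@[a,b,0],p).round(1) for a,b in((-.075,-.03),(-.075,.03),(.075,.03),(.075,-.03))],proj("wrist",KEY+[0,0,.028],p))
E
```

```text
rot [ 0.002   0.0011 -0.0039] | trans before-rot axes [0.0127 0.0003 0.0009] after-rot axes [0.0127 0.0004 0.0009]
[array([247. , 124.9]), array([309.4, 124.4]), array([306.7, 265.2]), array([251.8, 265.6])] [278.5507 171.5176]
```

View pics/w3.png

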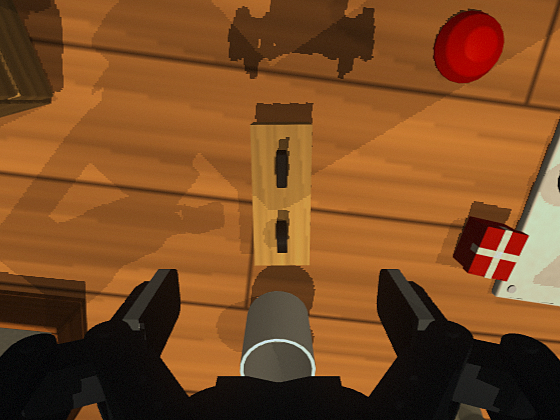

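The wrist view shows the rest's top corners at (250,124), (312,125), (309,265) and (254,265), with the near key's head at about (282,169). That is about 3 mm further +y than predicted. I'll enlarge it to confirm which key is which and where the head's edges are.

```bash
python3 - <<'E'
from h import *
w=cv2.imread("pics/w3.png");s=cv2.imread("pics/scene0.png")
D=np.zeros((600,800,3),np.uint8)
D[:,:300]=cv2.resize(w[135:195,268:298],None,fx=10,fy=10,interpolation=cv2.INTER_CUBIC)
D[:300,300:800]=cv2.resize(s[318:354,160:220],(500,300),interpolation=cv2.INTER_CUBIC)
D[300:600,300:560]=cv2.resize(w[205:265,266:318],(260,300),interpolation=cv2.INTER_CUBIC)
cv2.imwrite("pics/c3.png",D)
p=env.camera_params("wrist");R=rz(RY)
K=KEY+R@[0,.003,0]
for z in(0,.028):
  for a,b in((-.016,-.005),(-.016,.005),(.016,.005),(.016,-.005)): print(z,((proj("wrist",K+R@[a,b,z],p)-[268,135]+.5)*10-.5).round())
for q in((0,0,0),(0,0,-.019)):
  o=env.get_obs();print("tcp px",proj("wrist",o['tcp_pos']+o['ee_rot']@q,p))
E
```

```text
0 [ 88. 152.]
0 [189. 151.]
0 [190. 469.]
0 [ 91. 470.]
0.028 [ 87. 196.]
0.028 [197. 195.]
0.028 [197. 538.]
0.028 [ 90. 539.]
tcp px [278.9608 272.0961]
tcp px [279.0726 294.4034]
```

View pics/c3.png

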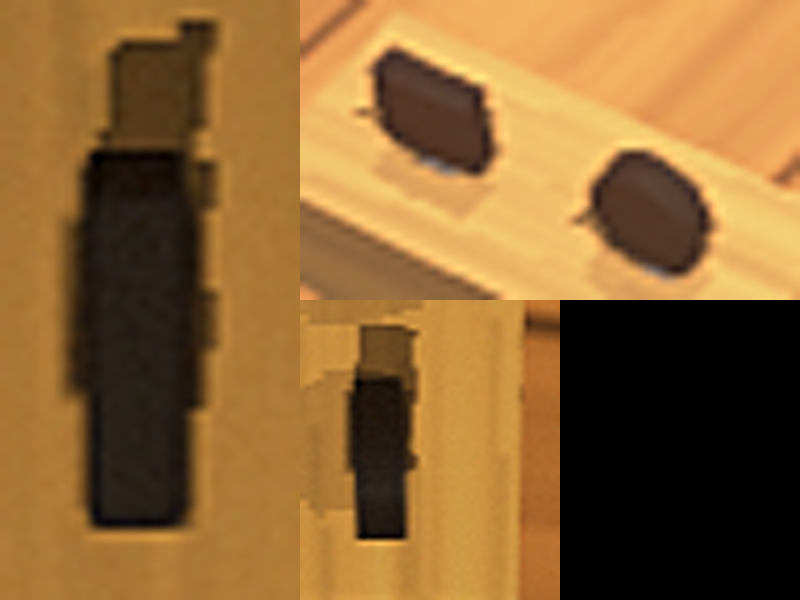

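The near key's silhouette fits a rectangle: its lower corner is at v=150 as predicted, and its centre is within 1 mm. So the near key is the right one, and I'll go down and grip it.

```bash
sed -i 's/^KEY=.*/RY=.126;KEY=np.array([.5128,-.3363,.045])+rz(RY)@[-.0007,.0025,0]/' h.py
python3 - <<'E'
from h import *
delta(KEY+[0,0,.0055],down(RY))
E
```

```text
rot [ 0.0014  0.0015 -0.0082] | trans before-rot axes [0.0138 0.0025 0.1904] after-rot axes [0.0135 0.0029 0.1905]
```

Converted, 0.04 m is 0.8, 0.035 m is 0.7, -0.006 rad / 4 = -0.0015.

run_rows([
  [0.0004,0.0004,-0.0015,0.274,0.054,0,0.085],
  [0,0,0,0,0,0.8,0.085],
  [0,0,0,0,0,0.8,0.06],
  [0,0,0,0,0,0.8,0.04],
  [0,0,0,0,0,0.7,0.04],
  [0,0,0,0,0,0.41,0.04],
  [0,0,0,0,0,0,0.04],
  [0,0,0,0,0,0,0.04],
])

```text
clock: 10.5
tcp_pos: [0.5114, -0.3342, 0.0667]
ee_rot: [[-0.992, -0.126, 0.002], [-0.126, 0.992, -0.002], [-0.001, -0.002, -1.0]]
contact_force: [0.3, 0.6, -0.4]
finger_gap: 0.0402
gripper_force: 0.0
```

```bash
python3 - <<'E'
from h import *
delta(KEY+[0,0,.0055],down(RY))
E
```

```text
rot [-0.0022  0.0015 -0.0001] | trans before-rot axes [-0.0004  0.0003  0.0162] after-rot axes [-0.0004  0.0002  0.0162]
```

Converted, 0.0162 m is 0.324, -0.0004 m is -0.008, -0.002 rad / 4 = -0.0005.

run_rows([
  [-0.0005,0.0004,0,-0.008,0.004,0.324,0.04],
  [0,0,0,0,0,0,0.03],
  [0,0,0,0,0,0,0.02],
  [0,0,0,0,0,0,0.01],
  [0,0,0,0,0,0,0.005],
  [0,0,0,0,0,0,0.005],
  [0,0,0,0,0,0,0.005],
], grip_force=60)

```text
clock: 11.2
tcp_pos: [0.5128, -0.3342, 0.051]
ee_rot: [[-0.992, -0.127, 0.002], [-0.127, 0.992, -0.002], [-0.002, -0.002, -1.0]]
contact_force: [-0.7, 0.6, 6.3]
finger_gap: 0.0088
gripper_force: 60.6
```

```bash
python3 - <<'E'
from h import *
o=env.get_obs();print(o['wrist_torque'])
delta(KEY+[0,0,.0055],down(RY))
E
```

```text
[ 0.0647  0.0779 -0.0054]
rot [-0.0019  0.0016  0.0014] | trans before-rot axes [0.0009 0.0004 0.0005] after-rot axes [0.0009 0.0004 0.0005]
```

Converted, -0.03 m is -0.6, -0.02 m is -0.4, 0.083 rad / 4 = 0.0208.

run_rows([
  [0,0,0,0,0,-0.2,0.005],
  [0,0,0,0,0,-0.4,0.005],
  [0,0,0,0,0,-0.6,0.005],
  [0,0,0,0,0,-0.6,0.005],
  [0,0,0.02,0,0,-0.6,0.005],
  [0,0,0.0208,0,0,0,0.005],
  [0,0,0,0,0,0,0.005],
])

```text
clock: 11.9
tcp_pos: [0.5127, -0.3342, 0.1719]
ee_rot: [[-0.999, 0.036, 0.003], [0.036, 0.999, -0.002], [-0.003, -0.002, -1.0]]
contact_force: [0.2, -1.0, -0.7]
finger_gap: 0.0091
gripper_force: 59.9
```

```bash
python3 - <<'E'
from h import *
delta(np.array([.545,-.002,.17]),down(YAW))
E
```

```text
rot [-0.0023  0.003   0.0007] | trans before-rot axes [-0.0202  0.3331  0.0012] after-rot axes [-0.02    0.3331  0.0019]
```

Converted, 0.045 m is 0.9, 0.04 m is 0.8, 0.003 rad / 4 = 0.0008.

run_rows([
  [-0.0006,0.0008,0.0002,-0.2,0.4,0,0.005],
  [0,0,0,-0.2,0.8,0,0.005],
  [0,0,0,0,0.9,0,0.005],
  [0,0,0,0,0.9,0,0.005],
  [0,0,0,0,0.9,0,0.005],
  [0,0,0,0,0.9,0,0.005],
  [0,0,0,0,0.9,0,0.005],
  [0,0,0,0,0.7,0,0.005],
  [0,0,0,0,0.26,0,0.005],
  [0,0,0,0,0,0,0.005],
])

```text
clock: 12.9
tcp_pos: [0.5436, -0.0003, 0.1702]
ee_rot: [[-0.999, 0.032, -0.003], [0.032, 0.999, 0.002], [0.004, 0.002, -1.0]]
contact_force: [-0.3, -0.6, -0.3]
finger_gap: 0.0087
gripper_force: 59.8
```

```bash
python3 - <<'E'
from h import *
delta(np.array([.545,-.002,.17]),down(YAW))
o=env.get_obs();im=env.read_camera("wrist");p=env.camera_params("wrist")
cv2.imwrite("pics/w4.png",im[:,:,::-1])
hsv=cv2.cvtColor(im,cv2.COLOR_RGB2HSV)
m=rz(YAW)@[-.05,-.12,.052]+C;u=proj("wrist",m,p);print("pred",u)
u0,v0=np.maximum(u.round().astype(int)-40,0)
cv2.imwrite("pics/c4.png",cv2.resize(im[v0:v0+80,u0:u0+80,::-1],None,fx=7,fy=7,interpolation=cv2.INTER_CUBIC)); print(u0,v0)
cr=lambda q:((proj("wrist",q,p)-[u0,v0]+.5)*7-.5).round()
R=rz(YAW)
print([cr(m+R@[a,b,0]) for a,b in((-.008,-.0035),(.008,-.0035),(.008,.0035),(-.008,.0035))])
E
```

```text
rot [ 0.0015 -0.0036  0.0049] | trans before-rot axes [-0.0014 -0.0017  0.0002] after-rot axes [-0.0015 -0.0017  0.0002]
pred [275.0902 132.5723]
235 93
[array([251., 203.]), array([251., 356.]), array([316., 356.]), array([317., 203.])]
```

View pics/c4.png

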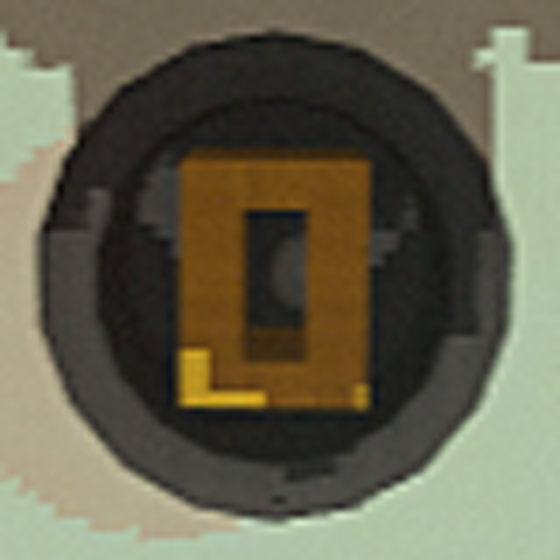

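The keyhole slot spans (245–307, 211–361) in the crop. Its centre is 0.8 mm in -y and 0.6 mm in +x from the prediction, which puts the mouth at about (0.4917, -0.0032). Next I'll measure the blade in the hand numerically.

```bash
python3 - <<'E'
from h import *
im=cv2.imread("pics/w4.png");p=env.camera_params("wrist");o=env.get_obs()
for a,b,z in((7,2.5,6),(7,-2.5,6),(7,2.5,31),(7,-2.5,31),(5,2.5,38),(5,-2.5,38),(-5,2.5,38),(-5,-2.5,38),(16,5,6),(16,-5,6),(16,5,-22),(16,-5,-22)):
    print((a,b,z),proj("wrist",o['tcp_pos']+o['ee_rot']@np.array([a,b,z])/1e3,p).round(1))
g=cv2.cvtColor(im,cv2.COLOR_BGR2GRAY)
for v in range(222,300,4): print(v,*g[v,262:298])
E
```

```text
(7, 2.5, 6) [284.  252.6]
(7, -2.5, 6) [273.4 252.6]
(7, 2.5, 31) [283.2 233. ]
(7, -2.5, 31) [274. 233.]
(5, 2.5, 38) [283.  231.7]
(5, -2.5, 38) [274.2 231.7]
(-5, 2.5, 38) [283.  247.9]
(-5, -2.5, 38) [274.2 247.9]
(16, 5, 6) [289.5 234.9]
(16, -5, 6) [268.  234.9]
(16, 5, -22) [291.8 262.2]
(16, -5, -22) [265.9 262.2]
222 187 186 187 187 185 188 186 188 187 187 187 186 185 186 187 186 186 185 187 186 187 186 184 185 185 186 185 188 187 188 188 185 177 169 169 171
226 186 188 183 186 187 187 186 186 188 185 187 186 185 185 188 187 187 185 188 186 185 187 186 186 185 183 186 185 185 181 169 167 169 169 170 168
230 185 184 184 184 185 185 186 182 185 188 186 187 195 184 154 157 159 162 159 174 197 192 185 186 185 186 187 180 165 169 169 170 169 169 168 169
234 182 183 185 185 187 188 195 203 173 79 84 77 47 30 34 37 35 36 36 37 28 52 90 107 148 159 181 175 170 168 170 171 169 171 169 166
238 183 182 186 188 195 166 22 20 24 24 26 27 22 26 27 24 26 23 27 29 26 30 28 23 27 25 11 102 183 174 169 169 170 168 167 165
242 183 183 186 190 178 112 3 21 26 26 28 24 26 22 26 25 25 26 26 21 26
[... 953 characters left out ...]
9 19 22 19 15 22 18 35 53 49 51 51
278 46 22 15 18 17 18 28 21 13 19 22 28 26 26 31 31 32 31 29 31 30 28 31 29 35 30 26 22 16 20 16 21 35 53 52 49
282 44 18 13 15 18 18 19 25 26 28 28 24 22 26 26 21 25 28 24 29 26 25 24 24 25 26 25 20 15 19 18 20 33 52 51 45
286 40 11 12 14 12 15 24 24 30 28 22 25 30 25 26 25 25 25 26 26 21 24 28 27 25 28 21 18 17 16 14 14 31 52 50 50
290 20 11 16 16 10 18 23 21 22 24 19 24 23 23 26 24 25 25 22 23 25 22 24 24 26 24 22 15 15 13 16 19 19 34 44 43
294 12 7 10 19 9 16 17 23 19 22 24 24 23 19 25 23 24 24 21 24 21 23 24 24 26 22 20 16 13 17 11 7 18 27 43 44
298 9 16 17 13 9 10 17 18 23 22 20 25 26 24 26 23 20 22 23 19 23 23 26 21 23 23 17 14 7 20 13 20 12 35 62 57
```

```bash
cat >> h.py <<'E'
M=np.array([.4917,-.0032,.052])
E
python3 - <<'E'
from h import *
delta(M+[0,0,.046],down(YAW))
E
```

```text
rot [ 0.0008 -0.003   0.0036] | trans before-rot axes [ 0.0519 -0.0033  0.0725] after-rot axes [ 0.0521 -0.0034  0.0723]
```

Units first: shifts go in shares of 50 mm and turns go in shares of 4 rad. So 0.03 m is 0.6, 0.025 m is 0.5, 0.0036 rad / 4 = 0.0009.

run_rows([
  [0.0002,-0.0008,0.0009,0.6,-0.068,0,0.005],
  [0,0,0,0.44,0,0,0.005],
  [0,0,0,0,0,0.5,0.005],
  [0,0,0,0,0,0.5,0.005],
  [0,0,0,0,0,0.446,0.005],
  [0,0,0,0,0,0,0.005],
  [0,0,0,0,0,0,0.005],
])

```text
clock: 13.65
tcp_pos: [0.4922, -0.0044, 0.0985]
ee_rot: [[-0.999, 0.041, -0.0], [0.041, 0.999, 0.0], [0.0, 0.0, -1.0]]
contact_force: [1.0, -0.3, 0.5]
finger_gap: 0.0089
gripper_force: 59.9
```

```bash
python3 - <<'E'
from h import *
delta(M+[0,0,.046],down(YAW)); print(env.get_obs()['wrist_torque'])
E
```

```text
rot [ 0.0004 -0.0001 -0.0041] | trans before-rot axes [0.0006 0.0012 0.0005] after-rot axes [0.0006 0.0012 0.0005]
[-0.0241  0.0042 -0.0342]
```

Converted, 0.0007 m is 0.014, 0.0003 m is 0.006, -0.003 rad / 4 = -0.0008.

run_rows([
  [0,0,-0.0008,0.006,0.014,0,0.005],
  [0,0,0,0,0,0,0.005],
])

```text
clock: 13.85
tcp_pos: [0.493, -0.0028, 0.0996]
ee_rot: [[-0.999, 0.037, 0.003], [0.037, 0.999, 0.0], [-0.003, 0.0, -1.0]]
contact_force: [-0.2, -0.0, 0.0]
finger_gap: 0.0087
gripper_force: 59.9
```

run_rows([
  [0,0,0,0,0,0.08,0.005],
  [0,0,0,0,0,0.08,0.005],
  [0,0,0,0,0,0.06,0.005],
  [0,0,0,0,0,0,0.005],
])

```text
clock: 14.25
tcp_pos: [0.4916, -0.0023, 0.087]
ee_rot: [[-0.999, 0.037, 0.0], [0.037, 0.999, 0.001], [0.0, 0.001, -1.0]]
contact_force: [0.4, -0.4, 0.2]
finger_gap: 0.0086
gripper_force: 59.9
```

run_rows([
  [0,0,0,0,0,0.06,0.005],
  [0,0,0,0,0,0,0.005],
])

```text
clock: 14.45
tcp_pos: [0.4918, -0.0023, 0.0841]
ee_rot: [[-0.999, 0.037, 0.0], [0.037, 0.999, 0.001], [-0.0, 0.001, -1.0]]
contact_force: [0.0, -0.2, 0.0]
finger_gap: 0.0087
gripper_force: 59.9
```

Converted, 0.0025 m is 0.05.

run_rows([
  [0,0,0,0,0,0.05,0.005],
  [0,0,0,0,0,0,0.005],
])

```text
clock: 14.65
tcp_pos: [0.4919, -0.0024, 0.0817]
ee_rot: [[-0.999, 0.037, 0.001], [0.037, 0.999, 0.001], [-0.001, 0.001, -1.0]]
contact_force: [-0.7, -1.2, -0.7]
finger_gap: 0.009
gripper_force: 59.9
```

run_rows([
  [0,0,0,0,0,0.05,0.005],
  [0,0,0,0,0,0,0.005],
])

```text
clock: 14.85
tcp_pos: [0.4919, -0.0024, 0.0792]
ee_rot: [[-0.999, 0.037, 0.001], [0.037, 0.999, 0.001], [-0.001, 0.001, -1.0]]
contact_force: [0.1, 0.6, -0.8]
finger_gap: 0.0087
gripper_force: 59.9
```

Converted, 0.0025 m is 0.05, -0.05 rad / 4 = -0.0125.

run_rows([
  [0,0,0.0125,0,0,0.05,0.005],
  [0,0,-0.025,0,0,0.05,0.005],
  [0,0,0.025,0,0,0.05,0.005],
  [0,0,-0.0125,0,0,0,0.005],
])

```text
clock: 15.25
tcp_pos: [0.4925, -0.0026, 0.0722]
ee_rot: [[-0.999, 0.039, 0.002], [0.039, 0.999, 0.0], [-0.002, 0.0, -1.0]]
contact_force: [0.3, -0.0, 0.1]
finger_gap: 0.0088
gripper_force: 60.0
```

Converted, 0.0025 m is 0.05, -0.1 rad / 4 = -0.025.

run_rows([
  [0,0,0.0125,0,0,0.05,0.005],
  [0,0,-0.025,0,0,0.05,0.005],
  [0,0,0.025,0,0,0.05,0.005],
  [0,0,-0.0125,0,0,0,0.005],
])

```text
clock: 15.65
tcp_pos: [0.4928, -0.0026, 0.0651]
ee_rot: [[-0.999, 0.039, 0.003], [0.039, 0.999, 0.0], [-0.003, 0.0, -1.0]]
contact_force: [-0.3, -0.1, 6.0]
finger_gap: 0.0089
gripper_force: 60.7
```

run_rows([
  [0,0,0.0125,0,0,0.04,0.005],
  [0,0,-0.025,0,0,0.04,0.005],
  [0,0,0.025,0,0,0.04,0.005],
  [0,0,-0.0125,0,0,0,0.005],
  [0,0,0,0,0,0,0.005],
])

```text
clock: 16.15
tcp_pos: [0.4927, -0.0026, 0.0592]
ee_rot: [[-0.999, 0.036, 0.003], [0.036, 0.999, 0.0], [-0.002, 0.0, -1.0]]
contact_force: [-0.3, 0.2, 5.4]
finger_gap: 0.0085
gripper_force: 60.8
```

Converted, 0.001 m is 0.02, -0.1 rad / 4 = -0.025.

run_rows([
  [0,0,0.0125,0,0,0.02,0.005],
  [0,0,-0.025,0,0,0.02,0.005],
  [0,0,0.025,0,0,0.02,0.005],
  [0,0,-0.0125,0,0,0,0.005],
  [0,0,0,0,0,0,0.005],
])

```text
clock: 16.65
tcp_pos: [0.4929, -0.0026, 0.0577]
ee_rot: [[-0.999, 0.035, 0.003], [0.035, 0.999, 0.0], [-0.003, 0.0, -1.0]]
contact_force: [-5.2, -0.1, 25.3]
finger_gap: 0.0085
gripper_force: 63.7
```

run_rows([
  [0,0,0,0,0,0.03,0.005],
  [0,0,0,0,0,0,0.005],
])

```text
clock: 16.85
tcp_pos: [0.493, -0.0026, 0.0575]
ee_rot: [[-0.999, 0.036, 0.004], [0.036, 0.999, -0.0], [-0.004, 0.0, -1.0]]
contact_force: [-9.1, 1.0, 43.7]
finger_gap: 0.0086
gripper_force: 66.3
```

Converted, -0.0022 m is -0.044, 0.0005 m is 0.01, 0.11 rad / 4 = 0.0275.

run_rows([
  [0,0,0,0.01,0,-0.044,0.005],
  [0,0,0,0,0,0,0.005],
  [0,0,0.0275,0,0,0,0.005],
  [0,0,0.0275,0,0,0,0.005],
  [0,0,0.0275,0,0,0,0.005],
  [0,0,0.0275,0,0,0,0.005],
  [0,0,0.0275,0,0,0,0.005],
], grip_force=90)

```text
clock: 17.55
tcp_pos: [0.4919, -0.0036, 0.0578]
ee_rot: [[-0.831, 0.556, 0.002], [0.556, 0.831, -0.002], [-0.002, -0.0, -1.0]]
contact_force: [-6.3, -6.0, 22.1]
finger_gap: 0.0082
gripper_force: 91.5
```

```bash
python3 - <<'E'
from h import *
print(env.get_obs()['wrist_torque'])
E
```

```text
[-1.1096  1.0224  0.1143]
```

Converted, -0.0004 m is -0.008, -0.0003 m is -0.006, 0.11 rad / 4 = 0.0275.

run_rows([
  [0,0,0.0275,0,-0.008,-0.006,0.005],
  [0,0,0.0275,0,0,0,0.005],
  [0,0,0.0275,0,0,0,0.005],
  [0,0,0.0275,0,0,0,0.005],
  [0,0,0.0275,0,0,0,0.005],
])

```text
clock: 18.05
tcp_pos: [0.4906, -0.004, 0.0578]
ee_rot: [[-0.418, 0.909, -0.0], [0.909, 0.418, -0.002], [-0.001, -0.001, -1.0]]
contact_force: [-6.4, -6.9, 21.8]
finger_gap: 0.0079
gripper_force: 91.4
```

```bash
python3 - <<'E'
from h import *
print(env.get_obs()['wrist_torque'])
E
```

```text
[-1.1914  1.3519  0.1078]
```

Converted, -0.0005 m is -0.01, -0.0003 m is -0.006, 0.11 rad / 4 = 0.0275.

run_rows([
  [0,0,0.0275,-0.006,-0.01,0,0.005],
  [0,0,0.0275,0,0,0,0.005],
  [0,0,0.0275,0,0,0,0.005],
  [0,0,0.0275,0,0,0,0.005],
  [0,0,0,0,0,0,0.005],
])

```text
clock: 18.55
tcp_pos: [0.4897, -0.0039, 0.0578]
ee_rot: [[0.008, 1.0, -0.001], [1.0, -0.008, -0.001], [-0.001, -0.001, -1.0]]
contact_force: [-8.2, -3.8, 22.5]
finger_gap: 0.0079
gripper_force: 91.6
```

```bash
python3 - <<'E'
from h import *
o=env.get_obs();print(o['wrist_torque']);R=o['ee_rot'];print("turned",1.571-np.arctan2(R[1,1],R[0,1])+YAW)
E
```

```text
[-0.6464  1.4605  0.1635]
turned 1.5419885470322925
```

Converted, -0.0005 m is -0.01, 0.06 rad / 4 = 0.015.

run_rows([
  [0,0,0.015,0,-0.01,0,0.005],
  [0,0,0.015,0,0,0,0.005],
  [0,0,0,0,0,0,0.005],
])

```text
clock: 18.85
tcp_pos: [0.49, -0.0037, 0.0578]
ee_rot: [[0.126, 0.992, 0.0], [0.992, -0.126, -0.0], [-0.0, 0.001, -1.0]]
contact_force: [-5.9, -1.7, 22.0]
finger_gap: 0.0081
gripper_force: 91.4
```

```bash
python3 - <<'E'
from h import *
o=env.get_obs();print(o['wrist_torque']);R=o['ee_rot'];print("turned",1.571-np.arctan2(R[1,1],R[0,1])+YAW)
E
```

```text
[-0.3719  1.1162  0.1389]
turned 1.6608034154794917
```

Converted, -0.0004 m is -0.008, 0.04 rad / 4 = 0.01.

run_rows([
  [0,0,0.01,0,-0.008,0,0.005],
  [0,0,0,0,0,0,0.005],
])

```text
clock: 19.05
tcp_pos: [0.4901, -0.0036, 0.0578]
ee_rot: [[0.165, 0.986, 0.001], [0.986, -0.165, -0.0], [-0.0, 0.001, -1.0]]
contact_force: [-4.7, -2.0, 19.1]
finger_gap: 0.008
gripper_force: 91.2
```

```bash
python3 - <<'E'
from h import *
o=env.get_obs();print(o['wrist_torque']);R=o['ee_rot'];print("turned",1.571-np.arctan2(R[1,1],R[0,1])+YAW)
E
```

```text
[-0.206   0.9275  0.1926]
turned 1.700204068066854
```

run_rows([
  [0,0,0.01,0,0,0,0.005],
  [0,0,0,0,0,0,0.005],
])

```text
clock: 19.25
tcp_pos: [0.4901, -0.0035, 0.0578]
ee_rot: [[0.204, 0.979, 0.001], [0.979, -0.204, -0.0], [-0.0, 0.001, -1.0]]
contact_force: [-4.2, -1.1, 18.8]
finger_gap: 0.0084
gripper_force: 91.2
```

```bash
python3 - <<'E'
from h import *
o=env.get_obs();print(o['wrist_torque']);R=o['ee_rot'];print("turned",1.571-np.arctan2(R[1,1],R[0,1])+YAW)
im=env.read_camera("wrist");cv2.imwrite("pics/w5.png",im[:,:,::-1])
E
```

```text
[-0.1807  0.9478  0.341 ]
turned 1.7399007871677996
```

```bash
python3 - <<'E'
from h import *
t=env.read_camera("top");a=cv2.resize(cv2.imread("pics/t2.png"),(130,120),interpolation=cv2.INTER_AREA)
b=t[140:260,190:320,::-1]
print(a[36:56:2,0:9].mean(2).astype(int));print(b[36:56:2,0:9].mean(2).astype(int))
p,R=panel(0,.436)
# top-edge strip brightness contrast: fit edge line from bright/dark transitions
g=cv2.cvtColor(t,cv2.COLOR_RGB2GRAY)
print([proj('top',p+R@[0,y,0]).round(1) for y in(.09,-.09)])
for u in(200,215,230,245,260): print(u,g[174:200,u])
E
```

```text
[[132 133 134 133 134 134 125 103  74]
 [131 130 130 130 133 127 116  89  66]
 [133 138 150 164 167 159 135  95  65]
 [140 158 190 214 220 210 172 110  64]
 [129 140 159 174 180 170 137  90  59]
 [125 123 121 118 111 105  83  64  59]
 [126 128 126 122 116  99  75  59  60]
 [129 130 122 123 114  99  71  56  59]
 [129 130 130 130 117  96  69  54  61]
 [124 123 122 118 106  82  63  57  62]]
[[123 125 126 128 124 124 125 125 126]
 [125 123 123 123 121 121 125 121 121]
 [123 132 143 155 158 154 149 150 146]
 [131 147 177 201 208 205 203 203 204]
 [121 132 150 165 174 174 174 180 180]
 [118 118 111 111 107 109 104 102  98]
 [118 123 119 112 114 109 103  86  57]
 [121 121 117 114 109 110 105  91  63]
 [117 124 121 120 115 109 110  97  77]
 [113 115 115 114 111 109 108 107  89]]
[array([194.4, 182.8]), array([262.6, 186.7])]
200 [137 137 137 134 132 134 145 178 207 212 192 143 104  76  36  18  13   9
  16   9  24  22  36  49  56  53]
215 [216 216 220 219 216 218 217 216 214 212 212 182 137 101  69  32   9   6
  15  10  10   8  16   1  10   9]
230 [216 216 218 221 218 218 219 218 214 214 215 195 163 127  98  64  26   0
  15   7   9  12  21   4  18  16]
245 [219 217 214 214 206 204 205 205 197 198 209 215 197 152 115  99  58  23
   7  19  15  20  10  14   9  19]
260 [219 218 219 214 209 206 206 204 204 197 195 202 212 191 139 106  79  43
  25  14  24  13  18  21  34  27]
```

The screen hasn't moved and the key is home, at its stop and still held, so I'm handing in.

```bash
python3 -c "
from station import env
print(env.hand_in())"
```

```text
the job is handed in; nothing more can be done
None
```

I handed the job in at about 19 s of the 54 s allowed: the screen is square to its foot and leaned back to 25°, and the rectangular-head key is fully home and held clockwise against its stop; the hand-in returned no verdict.

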